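Pull the locked probe from its holder and lay it in the cradle

TASK

Slide the holder's transport lock fully open to its end stop, then pull the tall slim probe up out of its socket and set it down on the sloping rest, tip down at the small stop plate, and let go of it. Take it again round its middle and lay it level in the flat cradle, lying in both notches with its tip close to the end plate, let go and leave it there with the lock still open. Leave the other two tools in their sockets and both rolls of tape and the weight where they stand.

Things in the scene. Friction and masses are not known exactly. Their poses are not given: they have to be found in the camera images.
- probe: The probe to fetch: slim straight round bar, 190 mm long, 16 mm diameter, 0.06 to 0.13 kg. Origin at its lower tip, z axis towards its top. Lowest 12 mm tapered; collar of 32 mm diameter 48 to 56 mm from the tip; plain bar from 56 to 178 mm; then a 10 mm pin. In the holder its tip is 48 mm below the block's top and it stands 142 mm above it, twice as tall as the other two tools.
- probe_top (a point): Middle of the probe's top end, 190 mm from its tip.
- bulb_tool: Short tool with a round bulging handle (26 mm diameter), stands 70 mm above the holder's top; same collar and shaft as the probe. Stays in its socket. Origin at its lower tip, z up.
- square_tool: Short tool with a square 20 mm handle, stands 68 mm above the holder's top; same collar and shaft. Stays in its socket. Origin at its lower tip, z up.
- holder: Wooden block, fixed, 68 x 190 x 75 mm (x, y, z), origin under its middle on the table. Three upright 19 mm sockets, 60 mm deep, in a row along its y at y = -60, 0, +60 mm, x = 0; each holds a tool hanging by its collar on the top face; which tool is where varies. An arm at the back (x = 27 mm) carries the lock bar out to y = -175 mm.
- lock (a joint): Transport lock: a steel bar with three teeth over the tools' collars (85 to 90 mm above the table) that keep them from being pulled out. It slides along the holder's -y, away from the sockets: 0 = locked, 0.030 m = end stop, fully open. Friction about 2 N; it stays where it is left.
- lock_grip (a point): On the lock's grip, an upright grey tab at the bar's -y end, 14 mm thick in the holder's x, 26 mm wide in its y, from 90 to 134 mm above the table; this point is in its middle, 118 mm above the table. It moves with the lock.
- rest: Sloping rest, fixed: base 80 x 170 x 12 mm, origin under its middle. Two V-notches (90 degrees, 42 mm wide at the mouth, 14 mm long) hold the probe in the plane x = 0, rising at 45 degrees towards +y, tip down at a small stop plate. Notch middles 25 and 118 mm from the tip; rims 10 mm above the probe's axis; between them the bar is free to be gripped.
- rest_tip (a point): Where the middle of the probe's tip lies on the sloping rest: rest frame (0, -55, 34) mm. The stop plate's face is 2 mm beyond it.
- rest_end (a point): Where the probe's top end lies on the sloping rest: 190 mm from rest_tip, up at 45 degrees towards the rest's +y; rest frame (0, 79, 168) mm.
- cradle: Level cradle, fixed: base 80 x 170 x 12 mm, origin under its middle. Two V-notches as on the rest, 25 and 118 mm from the tip, hold the probe level along the cradle's y axis, its axis 58 mm above the table; an 82 mm high end plate stands at the tip end (-y).
- cradle_tip (a point): Where the middle of the probe's tip lies in the cradle: cradle frame (0, -78, 58) mm. The end plate's face is 2 mm beyond it.
- cradle_end (a point): Where the probe's top end lies in the cradle: 190 mm from cradle_tip along the cradle's +y, at the same height.
- masking_tape: Narrow roll of masking tape lying flat, 100 mm across, 25 mm high; origin under its middle. Stays.
- scale_weight: Small pale scale weight with a knob, 38 mm diameter, 40 mm high; origin under its middle. Stays.
- wide_tape: Wide roll of brown packing tape lying flat, 96 mm across, 48 mm high; origin under its middle. Stays.

How it is judged:
By the outcome, as a careful person would: the job done as asked, in the order asked, and still so for the second after the job is handed in, with the robot touching nothing.
It also fails if it takes over 72 s, if anything falls off the work surface, if the arm or the gripper's body presses on something with over 40 N, if the wrist force passes 120 N, or if a joint passes its speed limit or range.

ROBOT

A 7-joint arm with a two-finger parallel gripper is mounted at the origin on a cart in front of the work surface, level with it; the furniture and walls round the work are solid. World frame = base frame: x ahead of the robot, y to its left, z up, the work surface at z = 0. Lengths are in m, angles in degrees, forces in N, time in s.
With the tool pointing down it reaches from about 0.35 to 0.775 m from the base axis. Payload 3.1 kg.
Tool frame: the origin (TCP) lies midway between the tips of the shut fingers; the grasp point (between the pads) lies 19 mm behind it; z points along the fingers, y is the line along which they close (so a half turn about z gives the same grasp; the last joint's range is limited). The gripper opens to 85 mm and grips with 20 to 120 N. Pads are 22 mm wide; open, the fingers measure 114 mm over their backs; the gripper's body (76 mm by 85 mm) begins 54 mm behind the grasp point. The pads swing forward as they close: fully open they stand 13 mm farther back than shut.
Start: joints at [61.381, 17.813, 0.802, 86.603, -0.252, 75.585, -1.558], TCP at [0.243, -0.493, 0.231] pointing down, gripper open.
Joint ranges: [-154.91, 154.91], [-16.99, 109.72], [-72.82, 74.43], [7.12, 147.25], [-82.49, 262.49], [11.32, 116.49], [-174.64, 174.64]. Speed limits (degrees/s): [159.86, 159.86, 180, 180, 180, 180, 180].

INTERFACE

Orientations are given as [roll, pitch, yaw] about the fixed x, y, z axes, in that order (R = Rz(yaw) Ry(pitch) Rx(roll)).
In Python, from station import robot gives the robot as it stands. Calls block until the motion is done:
- robot.move_to(position, orientation): joint-space move of the TCP to a pose.
- robot.line_to(position, orientation=None, velocity=0.15, f_stop=None): straight line of the TCP; orientation=None keeps the orientation; velocity is the mean speed in m/s. With f_stop (N) it stops when the force on the tool has changed by that much, and returns True; else False.
- robot.move_j(angles): joint-space move.
- robot.gripper_to(opening, force=None): opening from 0.0 (shut) to 1.0 (fully open); force is the grip in N (None keeps the last); returns when the fingers have stopped.
- robot.pause(seconds).
- robot.inverse_kinematics(position, orientation): joint angles nearest the present ones, or None.
- robot.sense(): the state.
- robot.grab_frame(name): name is "scene" or "top" or "wrist"; returns (picture, depth): 420x560x3 uint8, red, green, blue; 420x560 float32, m along the optical axis (not along the pixel's ray), 0 where there is no reading.
- robot.calibration(name): a dict with "mtx" (3x3 intrinsics, pixels), "k1" (the pictures are not rectified: a ray, as slopes to the right and down, at radius r is drawn at 1 + k1 r^2 times it, then the intrinsics apply), "extrinsics" (4x4, takes a point from world to camera coordinates); the wrist camera has in their place "T_tool_cam" (4x4, takes a point from camera to tool coordinates, whose origin is the TCP and whose axes are the flange's). Camera axes: x right, y up, looking along -z (the intrinsics and any distortion apply to the point x, -y, -z); pixel columns grow to the right and rows downward; lengths in m; the calibration is good to about 2 mm. A picture is of the moment at which its call begins: read the wrist's pose just before it. calibration takes no time and is no camera call.
A pose or a line that the arm cannot do raises robot.PlanningError and nothing moves.
- robot.close_job(): hands the job in; it is judged then, once.
Trained networks look in the newest picture that a camera, given by its name, has taken for a name from the list of things; names that differ only in an ending like _2 or _b are one class to them, and where a whole thing is asked for, a point or a joint stands for the part that bears it (a point fixed in the world has none). Each returns a list of dicts, best first, with "p" (0 to 1); they miss things now and then, are a little off and sometimes report something else, mostly with a low value. They report only what shows in the picture. A call takes as long as a camera call.
- robot.look_for(query, camera): "point" ([column, row] in pixels, amid what is visible of it).
- robot.tip_of(query, camera): "point" ([column, row] in pixels: a listed point, or the origin of a listed thing).
The state is a dict: "time_s": time; "joint_positions": joint angles; "dq": joint speeds; "joint_torque": joint torques, N m; "tool_pos": TCP position; "eef_rot": TCP orientation; "contact_force": force on the tool from outside, world axes, zero at the start; "torque": the same for the moment, N m; "finger_gap": opening from 0.0 (shut) to 1.0 (fully open); "gripper_force": force on a finger pad.
Only numpy, scipy, OpenCV 4.12 (cv2) and the standard library are available. Lean on these libraries where they do the work, as an engineer would, in place of code of your own. Each camera call takes 0.05 s, during which the arm holds its last target. There are 200 camera calls.

## Working session

There is one attempt and no reset: what is moved stays moved. The work goes in short steps, each a Python script; the robot and the scene stay as the last script left them, time stands still between calls to the robot, and variables do not carry over. Pictures are saved under pics/ and viewed, at most 13 in all, crops included, and the job is handed in when it is done.

```bash
ls; mkdir -p pics
cat > h.py <<'E'
import numpy as np, cv2
from station import robot
from scipy.spatial.transform import Rotation as R
def cam(name):
    c=robot.calibration(name); K=np.array(c["mtx"]); k1=c["k1"]
    if "extrinsics" in c: T=np.linalg.inv(np.array(c["extrinsics"]))
    else:
        s=robot.sense(); Tt=np.eye(4); Tt[:3,:3]=R.from_euler('xyz',s["eef_rot"],degrees=True).as_matrix(); Tt[:3,3]=s["tool_pos"]
        T=Tt@np.array(c["T_tool_cam"])
    return K,k1,T
def ray(C,p):
    K,k1,T=C
    u=cv2.undistortPoints(np.array([[p]],float),K,np.array([k1,0,0,0,0.]))[0,0]
    return T[:3,3],T[:3,:3]@np.array([u[0],-u[1],-1.])
def at_z(C,p,z):
    o,d=ray(C,p); return o+d*(z-o[2])/d[2]
def by_depth(C,p,D):
    o,d=ray(C,p); return o+d*D[int(round(p[1])),int(round(p[0]))]
def tri(obs):
    A=np.zeros((3,3));b=np.zeros(3)
    for C,p in obs:
        o,d=ray(C,p); d=d/np.linalg.norm(d); P=np.eye(3)-np.outer(d,d); A+=P;b+=P@o
    x=np.linalg.solve(A,b)
    res=[np.linalg.norm(np.cross(x-ray(C,p)[0],ray(C,p)[1]/np.linalg.norm(ray(C,p)[1]))) for C,p in obs]
    return x,max(res)
def proj(C,X):
    K,k1,T=C; q=np.linalg.inv(T)@np.append(X,1); v=np.array([[q[0],-q[1],-q[2]]])
    return cv2.projectPoints(v,np.zeros(3),np.zeros(3),K,np.array([k1,0,0,0,0.]))[0][0,0]
E
python3 - <<'E'
from h import *
np.set_printoptions(precision=4,suppress=True)
N=["probe","probe_top","bulb_tool","square_tool","holder","lock_grip","rest","rest_tip","rest_end","cradle","cradle_tip","cradle_end","masking_tape","scale_weight","wide_tape"]
obs={}
for c in ["scene","top"]:
    im,D=robot.grab_frame(c); cv2.imwrite(f"pics/{c}0.png",im[:,:,::-1]); C=cam(c)
    print(c,C[2][:3,3])
    for n in N:
        r=robot.tip_of(n,c)
        if r: obs.setdefault(n,[]).append((C,r[0]["point"])); print(n,np.round(r[0]["point"]),round(r[0]["p"],2),by_depth(C,r[0]["point"],D),len(r))
for n,o in obs.items():
    if len(o)==2: print(n,*tri(o))
print(robot.sense())
E
```

```text
pics
station.py
scene [ 0.0679 -0.9387  1.0318]
probe [314. 244.] 0.82 [ 0.6069 -0.1466  0.0791] 2
probe_top [321. 193.] 0.52 [ 0.6406 -0.1144  0.2089] 2
bulb_tool [317. 261.] 0.66 [ 0.5829 -0.201   0.0776] 1
square_tool [324. 273.] 0.52 [ 0.5786 -0.2383  0.0745] 1
holder [319. 269.] 0.83 [ 0.5734 -0.2237  0.0768] 1
lock_grip [340. 269.] 0.58 [ 0.6091 -0.2604  0.093 ] 1
rest [302. 346.] 0.76 [ 0.4515 -0.3549  0.0088] 1
rest_tip [313. 360.] 0.91 [ 0.4417 -0.4129  0.041 ] 1
cradle_tip [319. 259.] 0.7 [ 0.5912 -0.1962  0.0767] 1
masking_tape [253. 282.] 0.54 [ 0.2584 -0.5237  0.5075] 1
scale_weight [282. 265.] 0.53 [ 0.5283 -0.1247  0.0226] 2
wide_tape [375. 340.] 0.79 [ 0.6123 -0.4162 -0.0033] 2
top [ 0.3069 -0.1024  1.3744]
probe [396. 196.] 0.61 [ 0.6127 -0.4216 -0.0006] 3
probe_top [274. 163.] 0.77 [ 0.6421 -0.1047  0.2203] 2
bulb_tool [293. 191.] 0.44 [ 0.6127 -0.1504  0.0728] 2
square_tool [318. 197.] 0.43 [ 0.5938 -0.2106  0.0839] 1
holder [294. 196.] 0.79 [ 0.5997 -0.1533  0.0722] 2
lock_grip [354. 190.] 0.64 [ 0.5991 -0.2915  0.1329] 1
rest [375. 258.] 0.92 [ 0.4507 -0.3557  0.
[... 913 characters left out ...]
4393 -0.1252  0.0048] 0.001856807487219857
scale_weight [ 0.5335 -0.112   0.0073] 0.001757334574722698
wide_tape [ 0.6117 -0.417  -0.0019] 0.00021004338541722543
{'time_s': 1.6, 'joint_positions': array([61.3802, 17.8117,  0.8007, 86.6022, -0.2532, 75.5845, -1.5605]), 'dq': array([-0.0664,  0.0384,  0.0308,  0.0303, -0.1629,  0.0259, -0.0633]), 'joint_torque': array([  0.0006, -37.98  ,   0.1461, -23.0857,   0.0122,   0.0021,
        -0.    ]), 'tool_pos': array([ 0.2431, -0.4934,  0.2313]), 'eef_rot': array([179.9966,  -0.0004,  26.2339]), 'contact_force': array([ 0.2322, -0.9308, -1.0763]), 'torque': array([ 0.0574, -0.0191, -0.0286]), 'gripper_force': 0.0, 'finger_gap': 0.996925081960871}
```

View pictures.

View pics/scene0.png

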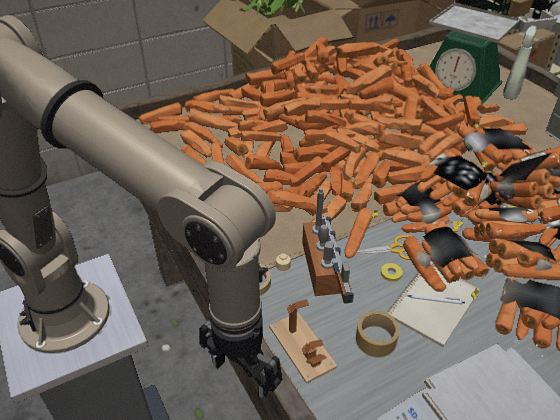

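View pics/top0.png

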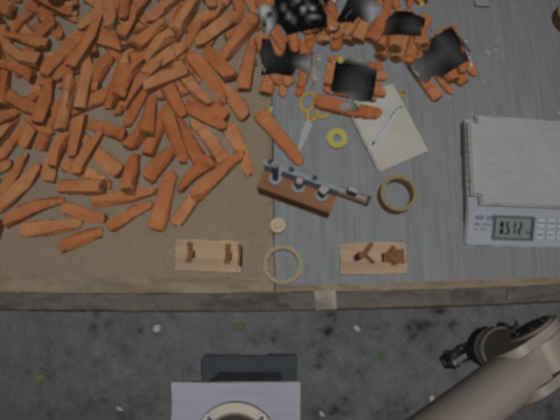

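```bash
cat >> h.py <<'E'
def rot(z,y):
    z=np.array(z,float);z/=np.linalg.norm(z);y=np.array(y,float);y-=z*(y@z);y/=np.linalg.norm(y)
    return R.from_matrix(np.c_[np.cross(y,z),y,z]).as_euler('xyz',degrees=True)
def fr(yaw):
    a=np.radians(yaw);return np.array([np.cos(a),np.sin(a),0]),np.array([-np.sin(a),np.cos(a),0])
E
python3 - <<'E'
from h import *
np.set_printoptions(precision=3,suppress=True)
print(np.array(robot.calibration("wrist")["T_tool_cam"]),robot.calibration("wrist")["mtx"])
Z=np.array([0,0,1.])
def chk(n,p,z,y):
    for s in (1,-1):
        q=robot.inverse_kinematics(p,rot(z,s*np.array(y))); print(n,s,q)
X,Y=fr(-14); chk("lock",[.585,-.30,.10],-Z,X); chk("probe",[.64,-.105,.163],-Z,X); chk("probe up",[.64,-.105,.26],-Z,X)
X,Y=fr(-7)
d=(Y+Z)/2**.5; n=(Y-Z)/2**.5; tip=np.array([.444,-.411,.034])
chk("rest rel",tip+d*.136,-d,X); chk("rest rel up",tip+d*.2-n*.05,-d,X)
chk("regrasp",tip+d*.084+n*.019,n,X); chk("regrasp back",tip+d*.084-n*.1,n,X)
chk("regrasp vert",tip+d*.084-Z*.019,-Z,X); chk("30",tip+d*.084,-Z+.577*Y,X)
t=np.array([.454,-.0044,.058]);chk("cradle",t+.084*Y-.019*Z,-Z,X); 
chk("view",[.56,-.22,.40],-Z,X)
chk("view2",[.42,-.22,.40],-Z,X)
E
```

```text
[[ 0.     0.958  0.286  0.073]
 [ 1.    -0.     0.001 -0.001]
 [ 0.001  0.286 -0.958 -0.143]
 [ 0.     0.     0.     1.   ]] [[336.027   0.    279.8  ]
 [  0.    336.027 214.023]
 [  0.      0.      1.   ]]
lock 1 [ 35.094  36.549 -15.301  77.944   9.844  66.8     4.788]
lock -1 [  16.825   35.964   14.239   78.853   -9.077   66.295 -161.893]
probe 1 [ 22.385  33.86  -23.923  74.788  13.586  74.124 -15.621]
probe -1 [ 40.747  45.327 -61.882  73.943  39.225  82.669 148.036]
probe up 1 [ 21.313  31.209 -23.601  65.049  12.003  86.003 -14.025]
probe up -1 [ 38.446  41.173 -61.854  64.197  35.532  92.754 151.814]
rest rel 1 [ 21.977  25.804 -21.487 109.943  60.414  68.412 -40.573]
rest rel -1 [ -44.234   44.779   71.54   112.276    3.422   40.768 -172.525]
rest rel up 1 [ 21.292  19.085 -21.54  105.516  54.537  73.97  -31.056]
rest rel up -1 [ 49.664  30.49  -61.66  104.581  67.829  89.781 140.755]
regrasp 1 [ 61.57   51.983 -15.542  68.777 -19.937  92.177  46.369]
regrasp -1 [  45.39    51.509   14.897   69.716  -37.931   98.71  -120.732]
regrasp back 1 [ 62.861  55.561 -13.567  48.527 -20.25  109.333  43.615]
regrasp back -1 [  68.933   57.824  -30.259   48.051   -9.27   108.    -142.833]
regrasp vert 1 [ 46.258  28.786 -13.834  94.727   7.852  57.438  22.834]
regrasp vert -1 [  25.952   28.323   14.211   95.594   -7.976   57.076 -144.126]
30 1 [ 58.442  42.524 -14.819  75.693 -13.126  82.369  42.716]
30 -1 [  40.811   42.11    15.131   76.618  -29.957   86.883 -124.565]
cradle 1 [ 18.849  25.774 -38.426 111.71   20.821  49.489 -37.569]
cradle -1 [ 34.309  35.409 -61.656 111.246  37.694  56.514 127.718]
view 1 [ 31.129  25.14  -20.423  54.094   8.718 102.03    7.331]
view -1 [  17.592   23.84     3.93    54.842   -1.619  101.364 -166.132]
view2 1 [ 41.997   7.983 -19.362  76.047   2.656  96.409  16.105]
view2 -1 [  26.891    7.133   -1.523   76.598    0.19    96.272 -161.599]
```

```bash
cat > look.py <<'E'
from h import *
import pickle
np.set_printoptions(precision=4,suppress=True)
N=["probe_top","bulb_tool","square_tool","holder","lock_grip","rest","rest_tip","rest_end","cradle","cradle_tip","cradle_end","scale_weight"]
X,Y=fr(-8); obs={}; data=[]
for i,p in enumerate([[.47,-.28,.40],[.57,-.14,.42],[.47,.04,.40]]):
    robot.move_to(p,rot([0,0,-1],X)); robot.pause(.2)
    C=cam("wrist"); im,D=robot.grab_frame("wrist"); cv2.imwrite(f"pics/w{i}.png",im[:,:,::-1]); data.append((C,im,D))
    for n in N:
        r=robot.tip_of(n,"wrist")
        if r and r[0]["p"]>.4: obs.setdefault(n,[]).append((C,r[0]["point"])); print(i,n,np.round(r[0]["point"]),round(r[0]["p"],2),by_depth(C,r[0]["point"],D))
for n,o in obs.items():
    if len(o)>1: print(n,*tri(o),len(o))
pickle.dump((data,obs),open("d.pkl","wb")); print(robot.sense()["time_s"])
E
python3 look.py
```

```text
0 probe_top [274. 203.] 0.74 [ 0.4496 -0.3438  0.0136]
0 bulb_tool [376.  68.] 0.57 [ 0.6092 -0.1686  0.0749]
0 square_tool [362. 110.] 0.89 [ 0.5851 -0.2182  0.0839]
0 holder [370.  66.] 0.61 [ 0.6018 -0.1655  0.0758]
0 lock_grip [382. 162.] 0.8 [ 0.5956 -0.2825  0.1259]
0 rest [274. 202.] 0.97 [ 0.4545 -0.3178  0.1104]
0 rest_tip [279. 241.] 0.97 [ 0.4486 -0.4035  0.0321]
0 rest_end [265. 174.] 0.82 [ 0.4421 -0.2959  0.0135]
0 cradle [311.  40.] 0.7 [ 0.5335 -0.1173  0.0397]
0 cradle_end [366. 111.] 0.66 [ 0.5909 -0.22    0.083 ]
0 scale_weight [310.  39.] 0.66 [ 0.5318 -0.1167  0.0408]
1 probe_top [346. 140.] 0.55 [ 0.6417 -0.1037  0.2176]
1 bulb_tool [314. 169.] 0.68 [ 0.6174 -0.1512  0.0826]
1 square_tool [306. 203.] 0.62 [ 0.5988 -0.2016  0.079 ]
1 holder [314. 166.] 0.95 [ 0.617  -0.1475  0.0836]
1 lock_grip [314. 267.] 0.85 [ 0.5968 -0.2797  0.1329]
1 rest [233. 277.] 0.75 [ 0.4535 -0.3384  0.0117]
1 rest_end [207. 286.] 0.85 [ 0.3997 -0.3556  0.0014]
1 cradle [194.  32.] 0.67 [0.4701 0.0648 0.013 ]
1 cradle_tip [192.  83.] 0.64 [ 0.4517 -0.004   0.0135]
1 scale_weight [259. 
[... 305 characters left out ...]
ip [280. 199.] 0.62 [ 0.4635 -0.014   0.0376]
2 scale_weight [328. 241.] 0.58 [ 0.5302 -0.0974  0.0281]
probe_top [ 0.5581 -0.1214  0.3667] 0.15464142664000244 3
bulb_tool [ 0.6236 -0.163   0.019 ] 0.0014215827899072256 2
square_tool [ 0.6015 -0.2197  0.0129] 4.8506032345414134e-05 2
holder [ 0.6218 -0.1598 -0.0005] 0.0022703290646757406 3
lock_grip [ 0.5987 -0.2838  0.1209] 0.0031108432842247287 3
rest [ 0.4519 -0.3411  0.0135] 0.0035419875894993937 3
rest_end [ 0.4531 -0.2703  0.1685] 0.00011248495054724344 2
cradle [ 0.4916  0.0098 -0.0197] 0.12504644285974306 3
scale_weight [ 0.5357 -0.1097 -0.0029] 0.0026148090727883466 3
cradle_tip [ 0.4634 -0.009   0.0597] 0.0010237765372043451 2
7.05
```

```bash
cat > fit.py <<'E'
from h import *
import pickle
np.set_printoptions(precision=4,suppress=True)
data,obs=pickle.load(open("d.pkl","rb"))
def cloud(C,D):
    K,k1,T=C; v,u=np.nonzero(D>0); p=np.c_[u,v].astype(float)
    q=cv2.undistortPoints(p[:,None],K,np.array([k1,0,0,0,0.]))[:,0]; d=D[v,u][:,None]
    return (np.c_[q[:,0],-q[:,1],-np.ones(len(q))]*d)@T[:3,:3].T+T[:3,3]
def rect(P):
    (c,s,a)=cv2.minAreaRect((P[:,:2]*1000).astype(np.float32)); return np.array(c),np.array(s),a
for i,(C,im,D) in enumerate(data):
    P=cloud(C,D)
    def box(x0,x1,y0,y1,z0,z1): 
        m=(P[:,0]>x0)&(P[:,0]<x1)&(P[:,1]>y0)&(P[:,1]<y1)&(P[:,2]>z0)&(P[:,2]<z1);return P[m]
    for n,b in dict(rest=(.38,.53,-.47,-.25,.007,.017),cradle=(.38,.54,-.04,.18,.007,.017),holder=(.54,.68,-.28,-.04,.070,.080),grip=(.56,.65,-.34,-.25,.126,.14),probe=(.62,.67,-.13,-.08,.15,.2),ptop=(.62,.67,-.13,-.08,.206,.23)).items():
        Q=box(*b)
        if len(Q)>10: print(i,n,len(Q),"medz",np.median(Q[:,2]),"rect",*rect(Q),"mean",Q.mean(0))
E
python3 fit.py
```

```text
0 rest 3585 medz 0.012961522802167114 rect [ 450.7719 -349.6883] [170.0815  79.9615] 89.96269989013672 mean [ 0.4524 -0.3344  0.0129]
0 holder 3618 medz 0.07572283095404411 rect [ 612.4124 -186.6363] [188.1668  72.5701] 68.3082504272461 mean [ 0.6018 -0.1695  0.0757]
0 grip 270 medz 0.13419233536969238 rect [ 600.6631 -286.8647] [25.8534 13.7116] 68.81710052490234 mean [ 0.5999 -0.2863  0.1336]
1 rest 2710 medz 0.012525704346647681 rect [ 450.7441 -347.7319] [170.2502  80.863 ] 89.78826904296875 mean [ 0.4555 -0.3324  0.0125]
1 cradle 4133 medz 0.012890371642189535 rect [462.8912  46.7915] [131.6727  81.4856] 87.47407531738281 mean [0.4659 0.0528 0.0129]
1 holder 3026 medz 0.07588292463412 rect [ 617.3544 -173.448 ] [217.0952  71.2602] 69.0698471069336 mean [ 0.6098 -0.1477  0.0759]
1 grip 187 medz 0.13407617825294343 rect [ 601.0204 -285.6417] [25.2515 14.3468] 70.79463958740234 mean [ 0.6008 -0.284   0.1333]
1 probe 101 medz 0.17806496918006154 rect [ 638.5889 -102.2143] [15.0801  5.565 ] 59.861637115478516 mean [ 0.6376 -0.1018  0.1774]
1 ptop 181 medz 0.20884899085791192 rect [ 642.8972 -104.7499] [14.822  15.1179] 56.80638122558594 mean [ 0.6421 -0.1042  0.2123]
2 rest 1836 medz 0.01255343117378177 rect [ 450.8374 -317.6456] [111.0054  80.4313] 89.98892211914062 mean [ 0.4512 -0.3111  0.0125]
2 cradle 4883 medz 0.012883668330751386 rect [477.0764  66.4911] [170.4635 111.0609] 85.62420654296875 mean [0.4643 0.0739 0.0129]
2 holder 2255 medz 0.07537832105184672 rect [ 609.2682 -168.3697] [217.9112  59.268 ] 66.68401336669922 mean [ 0.6109 -0.1415  0.0753]
2 probe 327 medz 0.17819845640545157 rect [ 639.8863 -101.4476] [16.3073  9.3889] 47.173301696777344 mean [ 0.6396 -0.0994  0.1773]
2 ptop 175 medz 0.21141560662584802 rect [ 642.0545 -103.3971] [15.2456 13.2659] 53.71282196044922 mean [ 0.6418 -0.1026  0.2122]
```

View pics/w1.png

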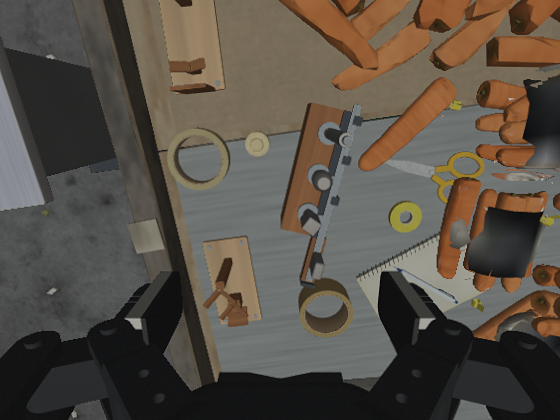

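View pics/w0.png

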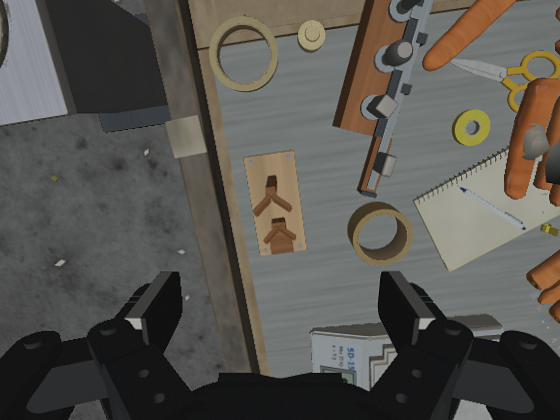

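```bash
cat > fit2.py <<'E'
from fit import cloud
from h import *
import pickle
np.set_printoptions(precision=4,suppress=True)
data,obs=pickle.load(open("d.pkl","rb"))
def edge(P,side,yaw0,c,L):
    X,Y=fr(yaw0); q=P[:,:2]-c; a=q@X[:2]; b=q@Y[:2]; pts=[]
    for t in np.arange(-L,L,.005):
        m=(b>=t)&(b<t+.005)
        if m.sum()>3: pts.append((t+.0025, (np.percentile(a[m],2) if side<0 else np.percentile(a[m],98))))
    pts=np.array(pts); f=np.polyfit(pts[:,0],pts[:,1],1)
    for _ in range(5):
        r=np.abs(np.polyval(f,pts[:,0])-pts[:,1]); k=r<=max(.0015,np.median(r)*2); f=np.polyfit(pts[k,0],pts[k,1],1)
    return yaw0-np.degrees(np.arctan(f[0])),f[1],k.sum()
for i,(C,im,D) in enumerate(data):
    P=cloud(C,D); z=P[:,2]
    def sel(c,w,z0,z1,yaw,l=.09):
        X,Y=fr(yaw); q=P[:,:2]-c; return P[(abs(q@X[:2])<w)&(abs(q@Y[:2])<l)&(z>z0)&(z<z1)]
    for n,c,w,z0,z1,yaw,l in [("holder",[.622,-.163],.045,.071,.080,-20,.09),("cradle",[.463,.067],.05,.008,.016,-2.5,.075),("rest",[.451,-.349],.05,.008,.016,0,.08)]:
        Q=sel(np.array(c),w,z0,z1,yaw,l)
        for s in (-1,1):
            try: print(i,n,s,*np.round(edge(Q,s,yaw,np.array(c),l),4))
            except Exception as e: pass
    # cradle y extents and notches
    X,Y=fr(-2.5); q=P[:,:2]-np.array([.463,.067]); a=q@X[:2]; b=q@Y[:2]
    m=(abs(a)<.025)&(abs(b)<.12)
    for lo,hi in [(.008,.016),(.055,.07),(.078,.09)]:
        k=m&(z>lo)&(z<hi)
        if k.sum()>5: print(i,"cradle z",lo,k.sum(),"b",np.percentile(b[k],[1,25,50,75,99]),"a",a[k].min(),a[k].max(),np.median(z[k]))
E
python3 fit2.py | grep -v rect
python3 - <<'E'
import cv2
im=cv2.imread("pics/w2.png"); cv2.imwrite("pics/w2c.png",cv2.resize(im[80:380,200:480],None,fx=2,fy=2))
E
```

```text
0 holder -1 -21.1833 -0.0352 31.0
0 holder 1 -19.6422 -0.0015 32.0
0 rest -1 -0.3036 -0.0385 31.0
0 rest 1 0.3092 0.0384 32.0
1 holder -1 -21.2913 -0.0352 36.0
1 holder 1 -24.6792 -0.0016 36.0
1 cradle -1 -2.9435 -0.0364 21.0
1 cradle 1 -2.3137 0.0401 23.0
1 rest -1 -0.5298 -0.0381 27.0
1 rest 1 0.2144 0.0388 32.0
1 cradle z 0.008 2427 b [-0.0758 -0.0342 -0.0093  0.0152  0.0404] a -0.024979094256533625 0.024995958443945872 0.012967651760835697
1 cradle z 0.055 293 b [-0.086  -0.0581 -0.0543 -0.0504 -0.0465] a -0.023931645338457867 0.024915593873110473 0.06328837750247363
1 cradle z 0.078 179 b [-0.0859 -0.0845 -0.083  -0.0814 -0.0798] a -0.024110582331372424 0.024552174184404314 0.08234559630475163
2 holder -1 -21.2612 -0.0357 36.0
2 holder 1 -26.2015 -0.008 36.0
2 cradle -1 -3.1458 -0.0376 29.0
2 cradle 1 -2.9515 0.0388 30.0
2 rest -1 -0.4282 -0.0385 21.0
2 rest 1 0.1685 0.0383 21.0
2 cradle z 0.008 2822 b [-0.08   -0.027   0.007   0.0547  0.0837] a -0.02498491243010195 0.02499373771837531 0.012929223015909652
2 cradle z 0.055 586 b [-0.081  -0.0565 -0.0475  0.0389  0.0463] a -0.024456510247270934 0.024992557284826498 0.06314834106131464
2 cradle z 0.078 162 b [-0.0863 -0.0842 -0.0825 -0.0811 -0.0801] a -0.024377642681527666 0.024617967791482696 0.08232330615410588
```

View pics/w2c.png

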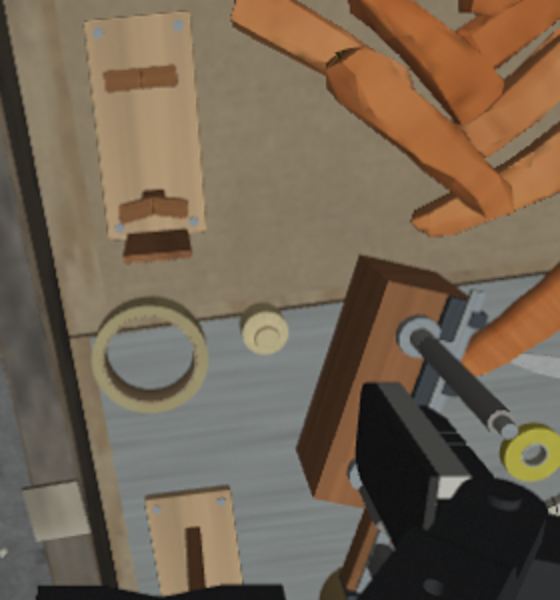

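Run:
```python
from h import *
np.set_printoptions(precision=4,suppress=True)
X,Y=fr(-21.2); g=np.array([.6008,-.2862,0]); o=rot([0,0,-1],X)
robot.gripper_to(.6)
robot.move_to(g+[0,0,.26],o); robot.line_to(g+[0,0,.101],velocity=.12,f_stop=15)
robot.gripper_to(0,force=40); s=robot.sense(); p0=s["tool_pos"]; print(s["finger_gap"],s["gripper_force"],s["contact_force"],p0)
for v in [robot.line_to(p0-Y*.038,velocity=.04,f_stop=14)]: print("stop",v)
s=robot.sense(); d=s["tool_pos"]-p0; print(d@Y,d@X,s["contact_force"],s["time_s"])
robot.gripper_to(.6); p=robot.sense()["tool_pos"]; robot.line_to(np.array(p)+[0,0,.16],velocity=.2)
C=cam("wrist"); im,D=robot.grab_frame("wrist"); cv2.imwrite("pics/l.png",im[:,:,::-1])
r=robot.tip_of("lock_grip","wrist")[0]; print(r,by_depth(C,r["point"],D),robot.sense()["time_s"])
from fit2 import cloud
P=cloud(C,D);Q=P[(abs(P[:,0]-.59)<.05)&(abs(P[:,1]+.31)<.06)&(abs(P[:,2]-.134)<.006)]
print(len(Q),cv2.minAreaRect((Q[:,:2]*1000).astype(np.float32)) if len(Q) else 0)
```

```text
0.1541105262266335 43.0961948633194 [ 4.6786 -2.2783 -0.62  ] [ 0.6025 -0.2869  0.1018]
stop True
-0.02657977325068338 -1.8861245077724056e-05 [0.1848 1.4592 4.8882] 11.6
{'point': [282.5, 207.4], 'p': 0.71} [ 0.5952 -0.3089  0.1355] 13.1
0 rest 3585 medz 0.012961522802167114 rect [ 450.7719 -349.6883] [170.0815  79.9615] 89.96269989013672 mean [ 0.4524 -0.3344  0.0129]
0 holder 3618 medz 0.07572283095404411 rect [ 612.4124 -186.6363] [188.1668  72.5701] 68.3082504272461 mean [ 0.6018 -0.1695  0.0757]
0 grip 270 medz 0.13419233536969238 rect [ 600.6631 -286.8647] [25.8534 13.7116] 68.81710052490234 mean [ 0.5999 -0.2863  0.1336]
1 rest 2710 medz 0.012525704346647681 rect [ 450.7441 -347.7319] [170.2502  80.863 ] 89.78826904296875 mean [ 0.4555 -0.3324  0.0125]
1 cradle 4133 medz 0.012890371642189535 rect [462.8912  46.7915] [131.6727  81.4856] 87.47407531738281 mean [0.4659 0.0528 0.0129]
1 holder 3026 medz 0.07588292463412 rect [ 617.3544 -173.448 ] [217.0952  71.2602] 69.0698471069336 mean [ 0.6098 -0.1477  0.0759]
1 grip 187 medz 0.13407617825294343 rect [ 601.0204 -285.6417] [25.
[... 1677 characters left out ...]
8234559630475163
2 holder -1 -21.2612 -0.0357 36.0
2 holder 1 -26.2015 -0.008 36.0
2 cradle -1 -3.1458 -0.0376 29.0
2 cradle 1 -2.9515 0.0388 30.0
2 rest -1 -0.4282 -0.0385 21.0
2 rest 1 0.1685 0.0383 21.0
2 cradle z 0.008 2822 b [-0.08   -0.027   0.007   0.0547  0.0837] a -0.02498491243010195 0.02499373771837531 0.012929223015909652
2 cradle z 0.055 586 b [-0.081  -0.0565 -0.0475  0.0389  0.0463] a -0.024456510247270934 0.024992557284826498 0.06314834106131464
2 cradle z 0.078 162 b [-0.0863 -0.0842 -0.0825 -0.0811 -0.0801] a -0.024377642681527666 0.024617967791482696 0.08232330615410588
500 ((591.70458984375, -312.1469421386719), (26.128694534301758, 13.438619613647461), 68.79010009765625)
```

```bash
sed -i 's/^for i,(C,im,D)/if __name__=="__main__":\n  for i,(C,im,D)/' fit.py
python3 - <<'E'
# indent tail of fit.py
L=open('fit.py').read().split('\n');k=[i for i,l in enumerate(L) if l.startswith('  for i,(C')][0]
open('fit.py','w').write('\n'.join(L[:k+1]+['  '+l for l in L[k+1:]]))
E
python3 - <<'E'
from h import *
from fit import cloud
np.set_printoptions(precision=4,suppress=True)
X,Y=fr(-21.2); p=np.array(robot.sense()["tool_pos"]); 
robot.line_to([.5922,-.3122,.101],velocity=.15,f_stop=15)
robot.gripper_to(0,force=50); robot.pause(.1); p0=np.array(robot.sense()["tool_pos"])
print("stop",robot.line_to(p0-Y*.012,velocity=.03,f_stop=25))
s=robot.sense(); d=s["tool_pos"]-p0; print(d@Y,d@X,s["contact_force"],s["contact_force"]@Y,s["time_s"])
robot.gripper_to(.6); p=robot.sense()["tool_pos"]; robot.line_to(np.array(p)+[0,0,.16],velocity=.2)
C=cam("wrist"); im,D=robot.grab_frame("wrist"); cv2.imwrite("pics/l2.png",im[:,:,::-1])
P=cloud(C,D);Q=P[(abs(P[:,0]-.59)<.05)&(abs(P[:,1]+.31)<.06)&(abs(P[:,2]-.134)<.006)]
print(len(Q),cv2.minAreaRect((Q[:,:2]*1000).astype(np.float32)) if len(Q) else 0,robot.sense()["time_s"])
E
```

```text
stop False
-4.3607021603241755e-08 -7.264154193465955e-05 [ 4.3478 12.6477  2.8784] 13.364011007345486 15.3833
515 ((591.7539672851562, -312.1407775878906), (25.933656692504883, 13.313438415527344), 68.8946304321289) 16.8333
```

Run:
```python
import cv2
im=cv2.imread("pics/l2.png"); cv2.imwrite("pics/l2c.png",cv2.resize(im[:320,180:460],None,fx=1.8,fy=1.8,interpolation=cv2.INTER_CUBIC))
```

```text
(no output)
```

View pics/l2c.png

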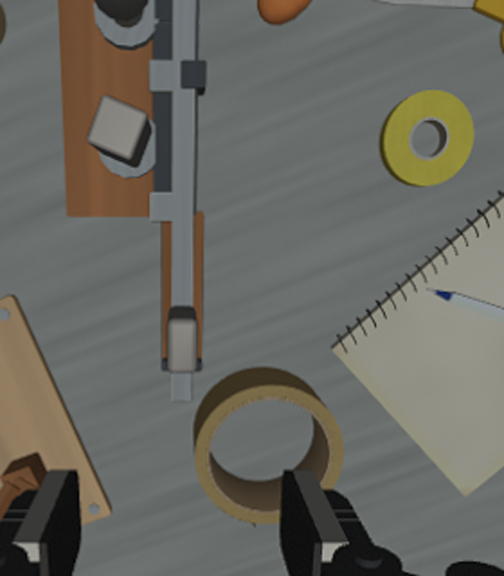

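Run:
```python
from h import *
from fit import cloud
np.set_printoptions(precision=4,suppress=True)
X,Y=fr(-21.2)
def st(t):
    s=robot.sense(); print(t,s["tool_pos"],s["contact_force"]@Y,s["contact_force"]@X,s["finger_gap"],s["time_s"])
st("up"); robot.line_to([.5926,-.3122,.104],velocity=.2,f_stop=15); st("down")
robot.gripper_to(0,force=60); st("grip"); p0=np.array(robot.sense()["tool_pos"])
print(robot.line_to(p0-Y*.02,velocity=.05,f_stop=30)); st("pull"); robot.pause(.1); st("hold")
robot.gripper_to(.6); st("open"); p=robot.sense()["tool_pos"]; robot.line_to(np.array(p)+[0,0,.14],velocity=.25)
C=cam("wrist"); im,D=robot.grab_frame("wrist")
P=cloud(C,D);Q=P[(abs(P[:,0]-.59)<.05)&(abs(P[:,1]+.31)<.06)&(abs(P[:,2]-.134)<.006)]
print(len(Q),cv2.minAreaRect((Q[:,:2]*1000).astype(np.float32)) if len(Q) else 0,robot.sense()["time_s"])
```

```text
up [ 0.5868 -0.3245  0.2596] -0.3605993177186881 -0.9708527425932071 0.6054607507997162 16.8333
down [ 0.5935 -0.3127  0.1053] 0.24096911464543755 -0.15360055277525067 0.6046758751873936 17.775
grip [ 0.5927 -0.3125  0.1055] -0.24207013539526012 -2.164245817706792 0.15387229491633364 18.2
False
pull [ 0.5926 -0.3125  0.1055] 20.714062104824606 -1.8246637053835326 0.1520905082710043 18.7583
hold [ 0.5926 -0.3125  0.1055] 20.699443768416984 -1.918037304995772 0.1521082014241282 18.8583
open [ 0.5848 -0.3327  0.1055] -0.1916188197024247 -0.7215743976163504 0.5991041135809172 19.3083
582 ((591.3766479492188, -312.07281494140625), (26.169797897338867, 13.298648834228516), 69.48892211914062) 20.0667
```

Run:
```python
from h import *
np.set_printoptions(precision=4,suppress=True)
def st(t):
    s=robot.sense(); print(t,s["tool_pos"],s["eef_rot"],s["contact_force"],s["finger_gap"],s["gripper_force"],s["time_s"])
X,Y=fr(-21.2); o=rot([0,0,-1],X); p=np.array([.642,-.1037,0])
robot.move_to(p+[0,0,.29],o); robot.line_to(p+[0,0,.161],velocity=.15,f_stop=12); st("down")
robot.gripper_to(0,force=70); st("grip")
print(robot.line_to(p+[0,0,.31],velocity=.15,f_stop=25)); st("up")
C=cam("wrist"); im,D=robot.grab_frame("wrist"); cv2.imwrite("pics/g.png",im[:,:,::-1])
im,D=robot.grab_frame("scene"); cv2.imwrite("pics/g_s.png",im[:,:,::-1]);
```

```text
down [ 0.6428 -0.1042  0.1622] [179.8665  -0.0322  68.7572] [ 0.8003 -0.1948 -0.3997] 0.598128406742741 0.0 22.025
grip [ 0.6427 -0.1037  0.1621] [179.8842  -0.0254  68.8007] [-0.3209  0.4458  2.815 ] 0.16934188461396021 68.03531527519226 22.45
False
up [ 0.6413 -0.1037  0.3085] [-179.8332    0.0466   68.8071] [-0.2068  0.5806 -1.7106] 0.17225399764471522 68.31720471382141 23.5917
```

View pics/g.png

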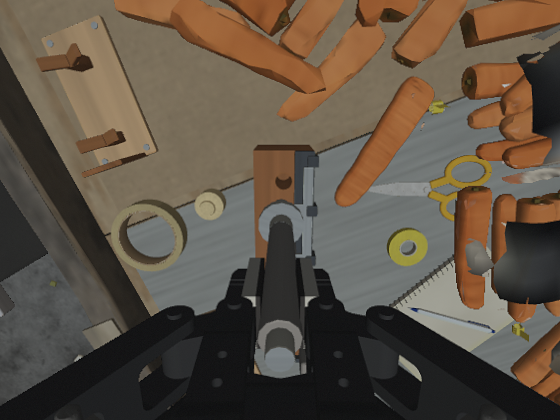

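Run:
```python
from h import *
np.set_printoptions(precision=4,suppress=True)
def st(t):
    s=robot.sense(); print(t,s["tool_pos"],s["contact_force"],s["finger_gap"],s["time_s"])
X,Y=fr(-0.1); Z=np.array([0,0,1.]); d=(Y+Z)/2**.5; n=(Y-Z)/2**.5; tip=np.array([.451,-.404,.034]); o=rot(-d,X); S=.135
robot.move_to([.55,-.20,.36],rot(-d*.5-Z*.5,X))
robot.move_to(tip+d*(S+.010)-n*.07,o)
robot.line_to(tip+d*(S+.010)-n*.012,velocity=.15,f_stop=15); robot.pause(.2); st("pre")
print(robot.line_to(tip+d*(S+.010)+n*.006,velocity=.04,f_stop=5)); st("low")
p=np.array(robot.sense()["tool_pos"]); 
print(robot.line_to(p-d*.022,velocity=.05,f_stop=5)); s=robot.sense(); st("slid")
q=s["tool_pos"]-tip; print("rel d,n,x",q@d-S,q@n,q@X)
im,D=robot.grab_frame("scene"); cv2.imwrite("pics/r_s.png",cv2.resize(im[240:420,220:430],None,fx=3,fy=3,interpolation=cv2.INTER_CUBIC)[:,:,::-1])
```

```text
pre [ 0.4515 -0.3111  0.1462] [-0.2379 -0.4997 -1.2958] 0.1689520952564172 26.0167
True
low [ 0.4519 -0.3012  0.1361] [ 1.0552 -0.2517  3.4386] 0.16941872174271397 26.4167
True
slid [ 0.4522 -0.311   0.1262] [-0.1044 -0.1478  1.3582] 0.17012643791495363 26.7667
rel d,n,x -0.00407998958972236 0.0005632166213019064 0.0010426242826662544
```

View pics/r_s.png

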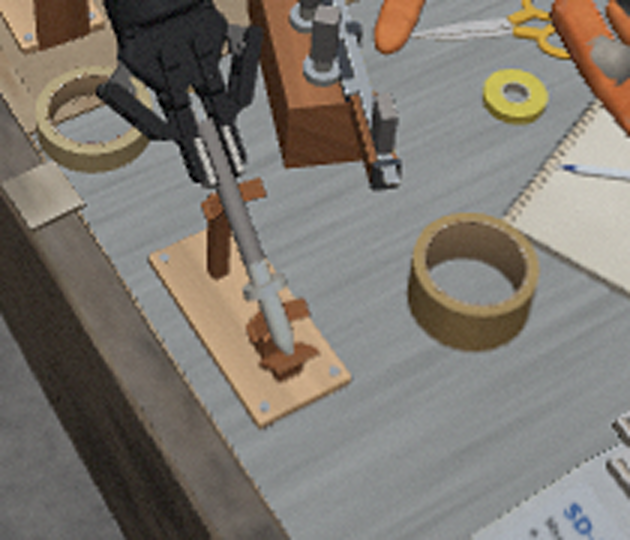

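Run:
```python
from h import *
from fit import cloud
np.set_printoptions(precision=4,suppress=True)
X,Y=fr(-0.1); Z=np.array([0,0,1.]); d=(Y+Z)/2**.5; n=(Y-Z)/2**.5; tip=np.array([.451,-.404,.034])
robot.gripper_to(.5); robot.pause(.2); p=np.array(robot.sense()["tool_pos"])
robot.line_to(p+d*.08,velocity=.2)
robot.move_to(tip+d*.19-n*.15+[0.03,0,0],rot(-Z,X))
robot.gripper_to(.62)
robot.move_to(tip+d*.087-n*.10,rot(n,X)); robot.pause(.2)
C=cam("wrist"); im,D=robot.grab_frame("wrist"); cv2.imwrite("pics/q.png",im[:,:,::-1])
for c in ["probe","probe_top"]: print(c,[(x["point"],round(x["p"],2)) for x in robot.tip_of(c,"wrist")], proj(C,tip+(d*.19 if c!="probe" else 0)))
P=cloud(C,D)-tip; s=P@d;a=P@X;h=-(P@n)
m=(abs(a)<.02)&(s>-.01)&(s<.21)&(h>-.012)&(h<.03)
for lo in np.arange(-.01,.20,.01):
    k=m&(s>=lo)&(s<lo+.01)
    if k.sum()>4: print(round(lo,3),k.sum(),"a",np.percentile(a[k],[5,50,95]),"hmax",np.percentile(h[k],95))
print("smax",s[m&(abs(a)<.006)&(h>-.004)].max(),robot.sense()["time_s"])
```

```text
probe [([277.1, 320.5], 0.93), ([269.0, 105.2], 0.51)] [277.1032 318.3278]
probe_top [([277.5, 74.8], 0.76)] [277.9815  73.8571]
-0.01 1021 a [-0.0158  0.      0.0166] hmax 0.01811217719534487
0.0 100 a [-0.0079  0.0008  0.0065] hmax 0.00995941477391284
0.01 266 a [-0.0103  0.0007  0.0108] hmax 0.010962036370531097
0.02 571 a [-0.0183 -0.0001  0.0181] hmax 0.010572365699655188
0.03 439 a [-0.0177  0.0007  0.0175] hmax 0.01060417290329756
0.04 202 a [-0.0123 -0.0001  0.0128] hmax 0.018406878360876483
0.05 650 a [-0.0127  0.0006  0.0137] hmax 0.01782882981059136
0.06 260 a [-0.0064  0.0006  0.0075] hmax 0.01062111342524203
0.07 262 a [-0.0064  0.0005  0.0073] hmax 0.01016293223376686
0.08 270 a [-0.0063  0.0005  0.0072] hmax 0.010101481549201461
0.09 277 a [-0.0063  0.0004  0.0071] hmax 0.009772778574129818
0.1 280 a [-0.0063  0.0004  0.007 ] hmax 0.0096844069666943
0.11 698 a [-0.018  -0.      0.0177] hmax 0.009187157252819239
0.12 583 a [-0.0175  0.0003  0.0174] hmax 0.009143853052649984
0.13 330 a [-0.0069  0.0003  0.0073] hmax 0.009200579287060336
0.14 330 a [-0.0068  0.0002  0.0073] hmax 0.008993004280364982
0.15 346 a [-0.0068  0.0002  0.0071] hmax 0.00868139798470359
0.16 356 a [-0.0067  0.0002  0.007 ] hmax 0.008653268433544404
0.17 328 a [-0.0067  0.0001  0.0069] hmax 0.008167471364590118
0.18 197 a [-0.0047  0.0001  0.0048] hmax 0.005088550371613939
smax 0.18839586721009485 30.3583
```

View pics/q.png

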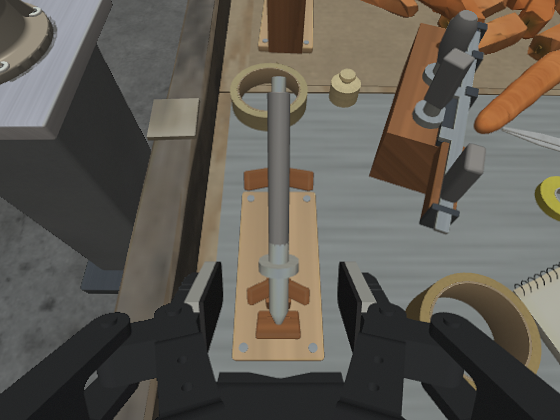

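Run:
```python
from h import *
from fit import cloud,data
np.set_printoptions(precision=4,suppress=True)
def st(t):
    s=robot.sense(); print(t,s["tool_pos"],s["contact_force"],s["finger_gap"],s["time_s"])
Xc,Yc=fr(-3); c=np.array([.4637,.0668,0])
for i in (1,2):
    P=cloud(*[data[i][0],data[i][2]])-c; a=P@Xc;b=P@Yc;z=P[:,2]
    for n_,b0,b1,z0,z1 in [("plate",-.095,-.07,.079,.09),("n1",-.062,-.044,.06,.075),("n2",.03,.05,.06,.075)]:
        k=(abs(a)<.05)&(b>b0)&(b<b1)&(z>z0)&(z<z1)
        if k.sum()>9: print(i,n_,k.sum(),"a",np.percentile(a[k],[1,50,99]),"b",np.percentile(b[k],[1,50,99]),"zmax",z[k].max())
X,Y=fr(-0.1); Z=np.array([0,0,1.]); d=(Y+Z)/2**.5; n=(Y-Z)/2**.5; tip=np.array([.4513,-.404,.034])
print(robot.line_to(tip+d*.087+n*.018,velocity=.12,f_stop=12)); st("at")
robot.gripper_to(0,force=70); st("grip"); s=robot.sense(); print("s_tcp",(s["tool_pos"]-tip)@d+.0016,"n",(s["tool_pos"]-tip)@n)
p=np.array(s["tool_pos"]); robot.line_to(p-n*.07+d*.02,velocity=.15,f_stop=25); st("lift")
robot.move_to([.46,-.15,.26],rot(-Z,X))
t=c-.078*Yc; robot.move_to(t+Yc*.098+Z*.17,rot(-Z,Xc)); robot.pause(.2); st("hover")
C=cam("wrist"); im,D=robot.grab_frame("wrist"); cv2.imwrite("pics/c.png",im[:,:,::-1])
P=cloud(C,D)-c; a=P@Xc;b=P@Yc;z=P[:,2]
k=(abs(a)<.03)&(z>.12)&(z<.24)&(b<.13); 
for lo in np.arange(-.1,.13,.02):
    j=k&(b>=lo)&(b<lo+.02)
    if j.sum()>5: print(round(lo,3),j.sum(),"a",np.percentile(a[j],[5,50,95]),"zmax",np.percentile(z[j],97))
im,D=robot.grab_frame("top"); cv2.imwrite("pics/c_t.png",im[:,:,::-1])
```

```text
1 plate 182 a [-0.0234  0.0013  0.0254] b [-0.0856 -0.0828 -0.0796] zmax 0.08546302763388353
1 n1 193 a [-0.0238 -0.0132  0.0256] b [-0.0593 -0.0529 -0.0464] zmax 0.0711669298075307
2 plate 155 a [-0.024   0.0004  0.0244] b [-0.086  -0.0825 -0.08  ] zmax 0.08486676194165405
2 n1 163 a [-0.0244 -0.0127  0.0246] b [-0.06   -0.0526 -0.0463] zmax 0.06934419725196367
2 n2 185 a [-0.0245  0.0123  0.0242] b [0.0331 0.0399 0.0466] zmax 0.06965570439996777
False
at [ 0.4515 -0.3307  0.0832] [-0.5088  1.0082 -0.7277] 0.6193418400070596 31.4917
grip [ 0.452  -0.3305  0.0831] [ 1.7114 -1.8783  0.5447] 0.16260247686079146 31.9333
s_tcp 0.08827764240941627 n 0.017298645608695474
lift [ 0.4515 -0.3653  0.1458] [-0.5672  0.0606 -1.0177] 0.1613759936224234 32.575
hover [0.4657 0.0849 0.1704] [ 0.0024  0.1124 -1.1474] 0.15897119465266912 34.775
-0.02 1445 a [-0.0096  0.0001  0.0102] zmax 0.1988269872690948
0.0 2728 a [-0.029  -0.0002  0.0282] zmax 0.22782840626990558
0.02 9982 a [-0.0275 -0.0005  0.0275] zmax 0.23879349317167553
0.04 2064 a [-0.0064  0.0004  0.0075] zmax 0.19797411446219296
0.06 2343 a [-0.0062  0.0008  0.0076] zmax 0.19774251433551224
0.08 2674 a [-0.0062  0.0009  0.0077] zmax 0.19729311777900152
0.1 2288 a [-0.0054  0.0009  0.0072] zmax 0.19682373963472988
```

View pics/c.png

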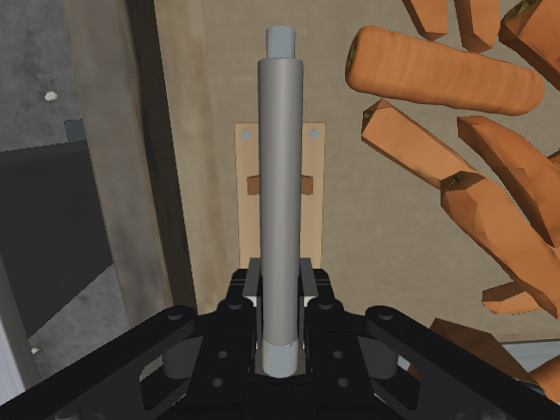

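Run:
```python
from h import *
from fit import cloud
np.set_printoptions(precision=4,suppress=True)
def st(t):
    s=robot.sense(); print(t,s["tool_pos"],s["contact_force"],s["finger_gap"],s["time_s"])
Xc,Yc=fr(-3); Z=np.array([0,0,1.]); c=np.array([.4638,.0668,0]); t=c-.078*Yc; o=rot(-Z,Xc); S=.0883
robot.line_to(t+Yc*(S+.005)+Z*.055,o,velocity=.12,f_stop=10); robot.pause(.2); st("pre")
print(robot.line_to(t+Yc*(S+.005)+Z*.036,velocity=.03,f_stop=4)); st("low")
p=np.array(robot.sense()["tool_pos"])
print(robot.line_to(p-Yc*.012,velocity=.03,f_stop=4)); st("slid")
q=np.array(robot.sense()["tool_pos"])-t; print("tip rel",q@Yc-S,q@Xc,q[2]+.0173)
robot.gripper_to(.5); robot.pause(.2); p=np.array(robot.sense()["tool_pos"])
robot.line_to(p+Z*.15,velocity=.2); robot.line_to(p+Z*.22-Yc*.0+[0,.02,0],velocity=.2); robot.pause(.2)
C=cam("wrist"); im,D=robot.grab_frame("wrist"); cv2.imwrite("pics/f.png",im[:,:,::-1])
P=cloud(C,D)-t; a=P@Xc;b=P@Yc;z=P[:,2]; m=(abs(a)<.02)&(z>.045)&(z<.1)
for lo in np.arange(-.01,.20,.02):
    k=m&(b>=lo)&(b<lo+.02)&(abs(a)<.012)
    if k.sum()>4: print(round(lo,3),k.sum(),"a",np.percentile(a[k],[5,50,95]),"z95",np.percentile(z[k],95))
k=m&(abs(a)<.005)&(z>.054)&(z<.07); print("end",np.percentile(b[k],[.5,99.5]))
for x in ["probe","probe_top"]: print(x,robot.tip_of(x,"wrist")[:1],proj(C,t+Z*.058+(Yc*.19 if x!="probe" else 0)))
im,D=robot.grab_frame("top"); cv2.imwrite("pics/f_t.png",im[:,:,::-1]); st("end")
```

```text
pre [0.4652 0.0822 0.0557] [ 0.0828  0.0971 -1.1415] 0.16383091674273365 36.1833
True
low [0.4654 0.082  0.0396] [ 2.624  -0.6523 -0.3418] 0.16114670991352745 36.7
True
slid [0.4651 0.0755 0.0396] [0.174  2.1415 1.1953] 0.15589191146961415 37.0333
tip rel -0.0015274549814831284 0.0008381306343640726 0.05688644137664545
-0.01 448 a [-0.0107  0.0005  0.0107] z95 0.08281800677330492
0.01 299 a [-0.0106 -0.0006  0.0105] z95 0.06707277959828674
0.03 255 a [-0.0101 -0.0006  0.0096] z95 0.07472422524822687
0.05 394 a [-0.0101  0.0004  0.0099] z95 0.07438881824143594
0.07 269 a [-0.007   0.0004  0.0073] z95 0.06721510305011442
0.09 283 a [-0.0069  0.0003  0.0075] z95 0.06722002270870063
0.11 414 a [-0.01    0.0003  0.0106] z95 0.06726301606123027
0.13 313 a [-0.0068  0.0002  0.0072] z95 0.06735337056911125
0.15 335 a [-0.0077  0.0002  0.0071] z95 0.06725776594047868
0.17 243 a [-0.0066  0.0002  0.006 ] z95 0.06681314516709914
end [-0.0017  0.1871]
probe [{'point': [284.7, 280.8], 'p': 0.94}] [281.5085 280.3955]
probe_top [{'point': [280.5, 104.4], 'p': 0.85}] [281.8249 104.0619]
end [0.4653 0.0959 0.259 ] [-0.5104 -0.0633  0.5706] 0.501513051510953 39.4417
```

View pics/f.png

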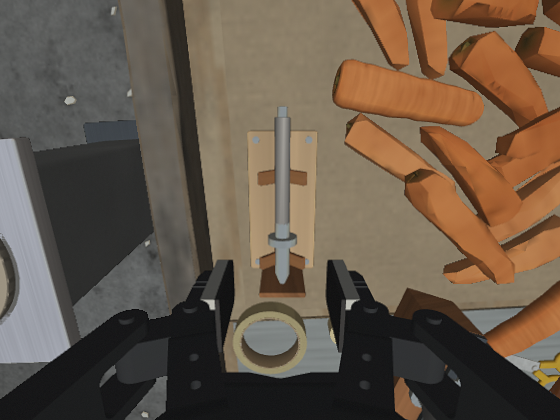

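```bash
python3 -c "
from station import robot
print(robot.close_job())"
```

```text
the job is handed in; nothing more can be done
None
```

The job is handed in at about 39 s of the 72 s: the lock is open against its end stop, and the probe was set on the sloping rest, let go, then laid level in both cradle notches with its tip at the end plate. I didn't re-measure the lock, the other two tools, the tapes or the weight after the last placing.

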